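# Pack the service tools into the lidded instrument case

### The arm

A 7-joint arm with a two-finger parallel gripper is mounted at the origin on a cart in front of the work surface, level with it; the furniture and walls round the work are solid. World frame = base frame: x ahead of the robot, y to its left, z up, the work surface at z = 0. Lengths are in m, angles in rad, forces in N, time in s.
With the tool pointing down it reaches from about 0.4 to 0.925 m from the base axis. Payload 5.6 kg.
Tool frame: the origin (TCP) lies at the very end of the fingers, on their centre line; the grasp point (between the pads) lies 19 mm behind it; z points along the fingers, x is the direction in which the jaws open and shut, and the axes are right-handed (so a half turn about z gives the same grasp; the last joint's range is limited). The gripper opens to 85 mm and grips with 20 to 120 N. Pads are 22 mm wide; open, the fingers measure 114 mm over their backs; the gripper's body (76 mm by 85 mm) begins 54 mm behind the grasp point. The pads swing forward as they close: fully open they stand 13 mm farther back than shut.
Start: joints at [-1.292, 0.468, -0.012, 1.603, 0.006, 1.071, -0.056], TCP at [0.206, 0.617, 0.231] pointing down, gripper open.
Joint ranges: [-2.53, 2.53], [-0.31, 2.02], [-1.57, 1.55], [0.28, 2.44], [-1.29, 4.43], [0.15, 1.84], [-2.92, 2.92]. Speed limits (rad/s): [2.57, 2.57, 3.14, 3.14, 3.14, 3.14, 3.14].

### API

Orientations are given as a rotation vector (axis times angle).
In Python, from workcell import sensors, cams, order gives the robot as it stands.
- The arm moves only by the tool jog_arm, never from a script. Its argument "targets" is a list of rows, each a list of 7 numbers: the closure in counts, from 0 (fully open) to 255 (shut), then the shift along the world's x, y, z in m, then the turn, a rotation vector about the world's x, y, z in rad. In form: [[gripper, tx, ty, tz, wx, wy, wz], ...]. A call has 1 to 20 rows; each row is the pose to reach, as a shift and turn from the pose commanded when the call began; what a row does not reach only later rows make up. A row lasts 1/8 s, in which the tool goes at most 62.5 mm and 10.7 degrees, less where a joint would pass 70% of its speed; a pose out of reach is approached as far as the arm can. A call with a gripper value outside its range is refused whole. The fingers move at their own pace and stop on an object; the grip force is fixed at half the most. Time passes only in rows, so rows that repeat a pose let the fingers close. It gives the time, the measured TCP pose, the force and the opening at its end, in the units of the state.
- sensors.observe(): the state, without advancing time (a new reading comes with each control period).
- cams.get_image(name): name is "side" or "top"; returns a dict with "img" (420x560x3 uint8, red, green, blue), "fx", "fy", "cx", "cy" (pixels), "world_from_camera" (4x4, takes a point from camera to world coordinates). Camera axes: x right, y up, looking along -z (the intrinsics and any distortion apply to the point x, -y, -z); pixel columns grow to the right and rows downward; lengths in m; the calibration is good to about 2 mm. A picture is of the moment at which its call begins. There is no depth.
- order.job_done(): hands the job in, once; it reports no verdict.
The state is a dict: "clock": time; "joints": joint angles; "qd": joint speeds; "tau": joint torques, N m; "tcp_pos": TCP position; "tool_rot": TCP orientation; "ft_force": force on the tool from outside, world axes, zero at the start; "torque": the same for the moment, N m; "grip_width": opening from 0.0 (shut) to 1.0 (fully open).
Only numpy, scipy, OpenCV 4.12 (cv2) and the standard library are available. Lean on these libraries where they do the work, as an engineer would, in place of code of your own. Each camera call takes 0.05 s, during which the arm holds its last target. There are 200 camera calls.

### The job

Lift the lid off the instrument case by its knob and set it down flat on the bench, knob up. Then lay every tool that lies on the bench flat and lengthwise in a compartment of its own; brush, spatula and forceps with their working ends (bristles, blade, tips) towards the red-striped end of the case, the wrenches either way. When all are in, put the lid back on so that it sits fully home, and leave the timer, the beaker and the brown bottle where they are.

Things in the scene. Friction and masses are not known exactly. Their poses are not given: they have to be found in the camera images.
- case: Open aluminium instrument case, fixed to the bench, 188 mm along its own x, 232 mm along its y; walls 4 mm thick, 38 mm high; floor 4 mm above the bench. Origin: centre of its underside. Low ridges at y = -50, 0, +50 mm (10 mm wide) and along both sides make four compartments along x, each 40 mm wide, 180 mm long inside. A red stripe marks its +x end wall, facing away from the robot.
- slot_0 (a point): Centre of the floor of compartment 0 (case y = -75 mm, 4 mm above the bench); numbered from case -y to +y. The ridges rise 14 mm above the floor and stand only where case x is beyond +-40 mm: the middle 80 mm is an open channel for fingers
- slot_1 (a point): Centre of the floor of compartment 1 (case y = -25 mm, 4 mm above the bench); numbered from case -y to +y. The ridges rise 14 mm above the floor and stand only where case x is beyond +-40 mm: the middle 80 mm is an open channel for fingers
- slot_2 (a point): Centre of the floor of compartment 2 (case y = 25 mm, 4 mm above the bench); numbered from case -y to +y. The ridges rise 14 mm above the floor and stand only where case x is beyond +-40 mm: the middle 80 mm is an open channel for fingers
- slot_3 (a point): Centre of the floor of compartment 3 (case y = 75 mm, 4 mm above the bench); numbered from case -y to +y. The ridges rise 14 mm above the floor and stand only where case x is beyond +-40 mm: the middle 80 mm is an open channel for fingers
- lid: Loose grey lid, 194 mm along its x, 238 mm along its y, plate 4 mm thick; a 5 mm deep lip underneath (172 x 216 mm) drops into the case's mouth (180 x 224 mm) with 4 mm play each side. About 0.3 kg. Origin: centre of the lip's underside, 33 mm above the bench when the lid is on the case, 0 when it stands on the bench. At the start it is on the case, axes along the case's.
- lid_knob (a point): Middle of the lid's black knob, a rounded block 30 x 30 x 20 mm square to the lid, 31 mm above the lid's origin; the knob spans 21 to 41 mm above the origin and the plate's top is 9 mm above it.
- wrench_a: Open-end wrench of bright steel, 123 mm long, 24 mm wide, 8 mm thick (a collision box of that full size: fingers stop 24 mm apart anywhere along it), 50 g. Origin: centre of its underside; its long axis is its own y; z up. The two ends count as alike. The two wrenches look the same. It may be absent.
- wrench_b: Open-end wrench of bright steel, 123 mm long, 24 mm wide, 8 mm thick (a collision box of that full size: fingers stop 24 mm apart anywhere along it), 50 g. Origin: centre of its underside; its long axis is its own y; z up. The two ends count as alike. The two wrenches look the same. It may be absent.
- brush: Flat brush, 160 mm long: wooden handle 16 mm wide and 12 mm high from its y = -80 to +35 mm, then a steel ferrule 22 mm wide, 10 mm high, and grey bristles (rigid) 28 mm wide, 8 mm high, to y = +80 mm. 60 g. Origin: centre of its underside, under the handle; long axis its own y, bristles at +y. May be absent.
- brush_tip (a point): End of the brush at the bristles, on its middle line, 80 mm along the tool's own +y from its origin. Absent with its tool.
- spatula: Spatula, 158 mm long: blue handle 16 mm wide and 12 mm high from its y = -78 to +30 mm, then a thin steel shank and a blade 24 mm wide, ending at y = +80 mm. 60 g. Origin: centre of its underside, under the handle; long axis its own y, blade at +y. May be absent.
- spatula_tip (a point): End of the spatula at the blade, on its middle line, 80 mm along the tool's own +y from its origin. Absent with its tool.
- forceps: Dark steel forceps lying on their side, rigid, 152 mm long, 10 mm high, widest (19 mm) near their middle; the arms join in a block at y = -76 mm and the tips (nearly closed) are at y = +76 mm. 50 g. Origin: centre of the underside, grip them across there; long axis their own y, tips at +y. May be absent.
- forceps_tip (a point): End of the forceps at the tips, on its middle line, 76 mm along the tool's own +y from its origin. Absent with its tool.
- timer: White bench timer, 58 x 62 x 20 mm, a bystander. Origin: centre of its underside.
- beaker: Small glass beaker, 45 mm wide, 56 mm high, a bystander standing upright. Origin: centre of its underside.
- reagent_bottle: Brown bottle with a blue cap, 56 mm wide, 112 mm high, a bystander standing upright. Origin: centre of its underside.

How it is judged:
On the way, in this order (a step that is already met when the one before it is completed fails the run):
1. the lid stands flat on the bench beside the case, knob up, released (height (world z) of lid between -0.005 and 0.006 m and angle between lid's own z axis and vertical below 0.06 rad and linear speed of lid below 0.03 m/s and contact force between lid and the fingers below 0.1 N), for 0.2 s.
2. with the lid still on the bench, every tool present lies flat, lengthwise and the right way round in a compartment of its own, released (all of step 1 and horizontal distance between each of wrench_a, wrench_b, brush, spatula, forceps and case below 0.1 m and z of wrench_a in the frame of case between 0.002 and 0.009 m and angle between each of wrench_a, wrench_b, brush, spatula, forceps's own z axis and vertical below 0.1 rad and angle between the y axis of each of wrench_a, wrench_b, brush, spatula, forceps and the x axis of case, either way round below 0.25 rad and contact force between each of wrench_a, wrench_b, brush, spatula, forceps and the fingers below 0.1 N and z of wrench_b in the frame of case between 0.002 and 0.009 m and z of brush in the frame of case between 0.002 and 0.009 m and x of each of brush_tip, spatula_tip, forceps_tip in the frame of case above 0.02 m and z of spatula in the frame of case between 0.002 and 0.009 m and z of forceps in the frame of case between 0.002 and 0.009 m and (x of wrench_a in the frame of wrench_b below -0.025 m or x of wrench_a in the frame of wrench_b above 0.025 m) and (x of wrench_a in the frame of brush below -0.025 m or x of wrench_a in the frame of brush above 0.025 m) and (x of wrench_a in the frame of spatula below -0.025 m or x of wrench_a in the frame of spatula above 0.025 m) and (x of wrench_a in the frame of forceps below -0.025 m or x of wrench_a in the frame of forceps above 0.025 m) and (x of wrench_b in the frame of brush below -0.025 m or x of wrench_b in the frame of brush above 0.025 m) and (x of wrench_b in the frame of spatula below -0.025 m or x of wrench_b in the frame of spatula above 0.025 m) and (x of wrench_b in the frame of forceps below -0.025 m or x of wrench_b in the frame of forceps above 0.025 m) and (x of brush in the frame of spatula below -0.025 m or x of brush in the frame of spatula above 0.025 m) and (x of brush in the frame of forceps below -0.025 m or x of brush in the frame of forceps above 0.025 m) and (x of spatula in the frame of forceps below -0.025 m or x of spatula in the frame of forceps above 0.025 m) and linear speed of each of wrench_a, wrench_b, brush, spatula, forceps below 0.03 m/s), for 0.2 s.
At the end, for the whole second after the job is handed in: Each tool lies on the case floor (within 5 mm), level, lengthwise within 0.25 rad, alone in its compartment, bristles, blade and tips to the red end; the lid is on the case, centred within 8 mm, turned under 0.06 rad, lip fully down (within 3 mm); all released, the lid at rest (horizontal distance between each of wrench_a, wrench_b, brush, spatula, forceps and case below 0.1 m and z of wrench_a in the frame of case between 0.002 and 0.009 m and angle between each of wrench_a, wrench_b, brush, spatula, forceps's own z axis and vertical below 0.1 rad and angle between the y axis of each of wrench_a, wrench_b, brush, spatula, forceps and the x axis of case, either way round below 0.25 rad and contact force between each of wrench_a, wrench_b, brush, spatula, forceps, lid and the fingers below 0.1 N and z of wrench_b in the frame of case between 0.002 and 0.009 m and z of brush in the frame of case between 0.002 and 0.009 m and x of each of brush_tip, spatula_tip, forceps_tip in the frame of case above 0.02 m and z of spatula in the frame of case between 0.002 and 0.009 m and z of forceps in the frame of case between 0.002 and 0.009 m and (x of wrench_a in the frame of wrench_b below -0.025 m or x of wrench_a in the frame of wrench_b above 0.025 m) and (x of wrench_a in the frame of brush below -0.025 m or x of wrench_a in the frame of brush above 0.025 m) and (x of wrench_a in the frame of spatula below -0.025 m or x of wrench_a in the frame of spatula above 0.025 m) and (x of wrench_a in the frame of forceps below -0.025 m or x of wrench_a in the frame of forceps above 0.025 m) and (x of wrench_b in the frame of brush below -0.025 m or x of wrench_b in the frame of brush above 0.025 m) and (x of wrench_b in the frame of spatula below -0.025 m or x of wrench_b in the frame of spatula above 0.025 m) and (x of wrench_b in the frame of forceps below -0.025 m or x of wrench_b in the frame of forceps above 0.025 m) and (x of brush in the frame of spatula below -0.025 m or x of brush in the frame of spatula above 0.025 m) and (x of brush in the frame of forceps below -0.025 m or x of brush in the frame of forceps above 0.025 m) and (x of spatula in the frame of forceps below -0.025 m or x of spatula in the frame of forceps above 0.025 m) and horizontal distance between lid and case below 0.008 m and z of lid in the frame of case between 0.03 and 0.0365 m and angle between the x axis of lid and the x axis of case, either way round below 0.06 rad and angle between lid's own z axis and vertical below 0.06 rad and linear speed of lid below 0.03 m/s); the robot touches nothing.
It fails at once if a bystander (timer, beaker, brown bottle) is moved more than 3 cm or tipped over (distance of any of timer, beaker, reagent_bottle from where it was at the start of the episode above 0.03 m or angle between any of timer, beaker, reagent_bottle's own z axis and vertical above 0.5 rad).
Of wrench_a, wrench_b, brush, spatula, forceps only 3 to 4 are there at a start; the rules pass over those that are not, and their reading is None.
At some moment in a run one of wrench_a, wrench_b, brush, spatula, forceps may be knocked a few centimetres aside while the robot is not near it.
It also fails if it takes over 210 s, if anything falls off the work surface, if the arm or the gripper's body presses on something with over 40 N, if the wrist force passes 120 N, or if a joint passes its speed limit or range.

## Working session

There is one attempt and no reset: what is moved stays moved. The work goes in short steps, Python scripts to look and compute and a tool call to move; the robot and the scene stay as the last step left them, time stands still between calls to the robot, and variables do not carry over. Pictures are saved under pics/ and viewed, on a budget of 14 in all, crops included, one or two more only if the job needs it, and the job is handed in when it is done.

Besides the shell and the picture viewer there is one more tool, called as name([rows], argument=value, ...), one row to a line, values as JSON. jog_arm: Moves the arm, as the interface text tells. Its arguments: {"type":"object","properties":{"targets":{"type":"array","items":{"type":"array","items":{"type":"number"}}}},"required":["targets"]}

```bash
mkdir -p pics
cat > h.py <<'E'
import numpy as np, cv2
from workcell import sensors, cams, order
def snap(name, fn=None):
    d=cams.get_image(name)
    if fn: cv2.imwrite(f'pics/{fn}.png', d['img'][:,:,::-1])
    return d
def ray(d,u,v):
    T=np.array(d['world_from_camera']); r=T[:3,:3]@np.array([(u-d['cx'])/d['fx'],-(v-d['cy'])/d['fy'],-1.]); return T[:3,3],r
def onz(d,u,v,z):
    o,r=ray(d,u,v); return o+r*(z-o[2])/r[2]
def tri(d1,p1,d2,p2):
    A=[];b=[]
    for d,p in((d1,p1),(d2,p2)):
        o,r=ray(d,*p); r=r/np.linalg.norm(r); P=np.eye(3)-np.outer(r,r); A.append(P);b.append(P@o)
    return np.linalg.lstsq(np.vstack(A),np.hstack(b),rcond=None)[0]
def proj(d,X):
    T=np.array(d['world_from_camera']); c=T[:3,:3].T@(np.array(X)-T[:3,3]); return np.array([d['cx']+d['fx']*c[0]/-c[2], d['cy']-d['fy']*c[1]/-c[2]])
def crop(d,x0,y0,w,h,fn,s=3):
    cv2.imwrite(f'pics/{fn}.png',cv2.resize(d['img'][y0:y0+h,x0:x0+w,::-1],None,fx=s,fy=s,interpolation=cv2.INTER_CUBIC))
E
python3 - <<'E'
from h import *
import pickle
D={}
for n in('top','side'):
    d=D[n]=snap(n,n+'0'); print(n,{k:np.round(v,3).tolist() for k,v in d.items() if k!='img'})
pickle.dump(D,open('D0.pkl','wb'))
print(sensors.observe())
E
```

```text
top {'fx': 419.69, 'fy': 419.69, 'cx': 290.506, 'cy': 207.407, 'world_from_camera': [[0.022, 0.99, -0.14, 0.433], [-1.0, 0.023, 0.004, -0.106], [0.007, 0.14, 0.99, 1.025], [0.0, 0.0, 0.0, 1.0]]}
side {'fx': 512.366, 'fy': 512.366, 'cx': 280.148, 'cy': 212.926, 'world_from_camera': [[0.29, -0.852, 0.435, 1.175], [0.957, 0.258, -0.133, -0.329], [0.001, 0.455, 0.891, 1.334], [0.0, 0.0, 0.0, 1.0]]}
{'clock': 0.1, 'joints': array([-1.29198527,  0.46832862, -0.01160583,  1.60351412,  0.00599469,
        1.07139916, -0.05634233]), 'qd': array([ 0.00054064, -0.00055876, -0.00130394, -0.00361744,  0.00013194,
       -0.00032279,  0.00033633]), 'tau': array([ 9.17703146e-04, -5.33517623e+01,  2.16661755e-02, -2.51963925e+01,
        1.15400637e-02,  4.31534252e-03,  9.50372112e-06]), 'tcp_pos': array([0.2054879 , 0.61614276, 0.23041515]), 'tool_rot': array([ 2.54790904e+00,  1.83610521e+00, -1.95122999e-03]), 'ft_force': array([-0.62057726,  0.41890447,  0.80763469]), 'torque': array([-0.03815918, -0.04191667,  0.04238843]), 'grip_width': 0.9988331336973888}
```

View pics/top0.png

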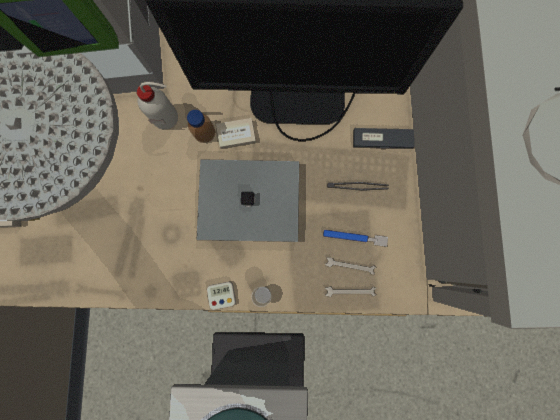

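View pics/side0.png

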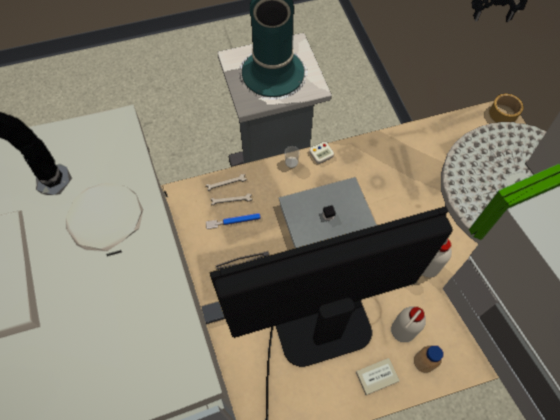

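The top view shows the lid on the case (knob at about 248,198), the forceps (358,186), the spatula (355,238, blade right), wrenches at (350,266) and (350,292), the timer (221,295), the beaker (262,296) and the bottle (200,125). The side view shows the same things, with the monitor hiding part of the forceps. There are four tools and no brush. Next I'll enlarge both views.

Run:
```python
from h import *
import pickle
D=pickle.load(open('D0.pkl','rb'))
crop(D['top'],190,150,210,160,'topc',3.75); crop(D['side'],195,145,190,145,'sidec',4)
for n in D: print(n,proj(D[n],[.2055,.616,.23]),proj(D[n],[0,0,0.]),proj(D[n],[0,0,0.3]))
```

```text
top [-118.05542673  385.58895503] [236.57283004 457.80942324] [213.54935504 544.33481738]
side [488.13135178  22.86845306] [271.89394557  72.00172302] [270.53047362  -0.87800598]
```

View pics/topc.png

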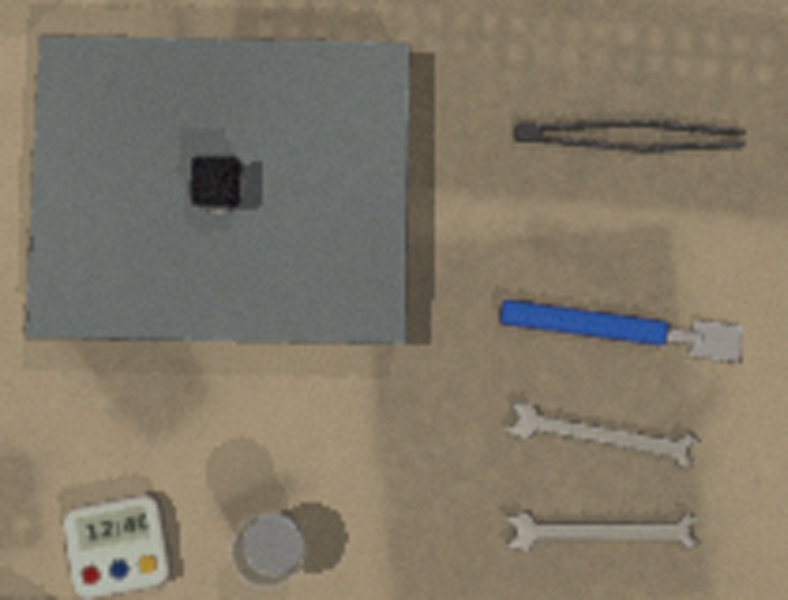

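View pics/sidec.png

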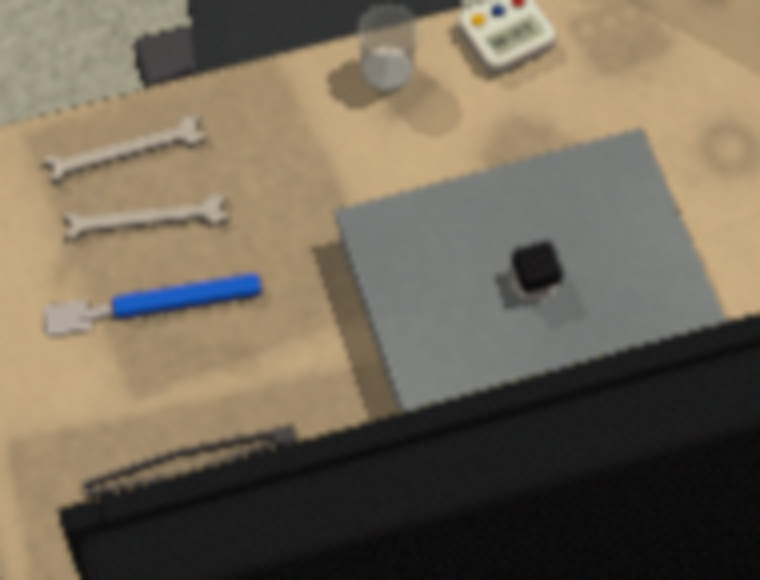

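```bash
cat > m.py <<'E'
from h import *
import pickle
D=pickle.load(open('D0.pkl','rb'))
T=lambda p:((p[0]+.5)/3.75-.5+190,(p[1]+.5)/3.75-.5+150)
S=lambda p:((p[0]+.5)/4-.5+195,(p[1]+.5)/4-.5+145)
F={'lidBR':((406,342),(338,212)),'lidBL':((26,338),(641,130)),'knob':((215,181),(537,265)),
'fc_blk':((515,132),(293,435)),'fc_tip':((745,138),(88,490)),'sp_h0':((500,312),(262,285)),'sp_h1':((668,333),(113,306)),'sp_tip':((741,342),(47,318)),
'w1a':((512,421),(227,210)),'w1b':((694,447),(66,227)),'w2a':((510,531),(203,130)),'w2b':((696,530),(45,168))}
for k,(a,b) in F.items():
    p=tri(D['top'],T(a),D['side'],S(b)); z={'l':.042,'k':.074}.get(k[0],.008)
    print(k,p.round(4),'top@z',onz(D['top'],*T(a),z)[:2].round(4),'side@z',onz(D['side'],*S(b),z)[:2].round(4))
for c in((40,36),(408,43),(406,342),(26,338)): print('lid',onz(D['top'],*T(c),.042).round(4))
for c in((113,545),(272,548)): print('tim,beak',onz(D['top'],*T(c),.02).round(4))
print('bottle',onz(D['top'],196,118,.112), 'mon', onz(D['top'],300,90,.1))
E
python3 m.py
```

```text
lidBR [ 0.4937 -0.1263  0.04  ] top@z [ 0.4929 -0.1287] side@z [ 0.4955 -0.1242]
lidBL [0.4906 0.1103 0.035 ] top@z [0.49  0.108] side@z [0.4943 0.1086]
knob [ 0.5881 -0.0078  0.0652] top@z [ 0.5866 -0.0092] side@z [ 0.5923 -0.0096]
fc_blk [ 0.6358 -0.1994  0.0009] top@z [ 0.6345 -0.1984] side@z [ 0.6385 -0.2003]
fc_tip [ 0.6351 -0.3487  0.0055] top@z [ 0.634  -0.3499] side@z [ 0.6368 -0.347 ]
sp_h0 [ 0.5164 -0.1894  0.0026] top@z [ 0.5157 -0.1899] side@z [ 0.5194 -0.189 ]
sp_h1 [ 0.5048 -0.2974  0.0094] top@z [ 0.5046 -0.2987] side@z [ 0.5046 -0.2964]
sp_tip [ 0.5001 -0.3449  0.0086] top@z [ 0.4998 -0.3459] side@z [ 0.5002 -0.3441]
w1a [ 0.4466 -0.1975 -0.0013] top@z [ 0.4459 -0.1984] side@z [ 0.4523 -0.1967]
w1b [ 0.4322 -0.3143  0.0092] top@z [ 0.432  -0.3151] side@z [ 0.4318 -0.3138]
w2a [ 0.3769 -0.1968  0.0026] top@z [ 0.3766 -0.1978] side@z [ 0.3808 -0.1958]
w2b [ 0.3796 -0.3165  0.0092] top@z [ 0.3798 -0.3161] side@z [ 0.3785 -0.3172]
lid [0.6831 0.1093 0.042 ]
lid [ 0.6841 -0.1262  0.042 ]
lid [ 0.4929 -0.1287  0.042 ]
lid [0.49  0.108 0.042]
tim,beak [0.3633 0.0516 0.02  ]
tim,beak [ 0.3636 -0.0479  0.02  ]
bottle [0.760567   0.10871624 0.112     ] mon [ 0.83829585 -0.12529994  0.1       ]
```

Run:
```python
from h import *
import pickle
D=pickle.load(open('D0.pkl','rb'))
print('car right',tri(D['top'],(116,125),D['side'],(442,185)),'car near',tri(D['top'],(15,218),D['side'],(508,124)))
for c in((116,125),(100,175),(60,210),(15,218)): print(c,onz(D['top'],*c,.1).round(3),onz(D['side'],*((442,185),(450,160),(480,130),(508,124))[[116,100,60,15].index(c[0])],.1).round(3))
print('squeeze cap',tri(D['top'],(146,93),D['side'],(444,245)))
print('bench near edge',onz(D['top'],150,306,0),onz(D['top'],350,315,0))
d=D['top']; print('lid at (.53,.27) px',[proj(d,[.53+a,.27+b,0]).round(0).tolist() for a in(-.097,.097) for b in(-.119,.119)])
```

```text
car right [0.69083608 0.22682962 0.25906869] car near [0.52540464 0.50003238 0.1611131 ]
(116, 125) [0.744 0.293 0.1  ] [0.619 0.312 0.1  ]
(100, 175) [0.627 0.319 0.1  ] [0.55  0.369 0.1  ]
(60, 210) [0.546 0.401 0.1  ] [0.48 0.5  0.1 ]
(15, 218) [0.526 0.498 0.1  ] [0.484 0.589 0.1  ]
squeeze cap [0.80215589 0.21456408 0.14868531]
bench near edge [0.33255549 0.21939347 0.        ] [ 0.32183818 -0.25719878  0.        ]
lid at (.53,.27) px [[181.0, 264.0], [82.0, 262.0], [186.0, 185.0], [90.0, 183.0]]
```

I count four tools: forceps, spatula and two wrenches. The case is at about (0.588, -0.009) with yaw 0.01. The lid will go on the bench at about (0.445, 0.235), clear of the carousel. I'm moving above the knob now.

jog_arm([
  [0, 0.382, -0.626, 0.02, 0, 0, -1.24],
  [0, 0.382, -0.626, 0.02, 0, 0, -1.24],
  [0, 0.382, -0.626, 0.02, 0, 0, -1.24],
  [0, 0.382, -0.626, 0.02, 0, 0, -1.24],
  [0, 0.382, -0.626, 0.02, 0, 0, -1.24],
  [0, 0.382, -0.626, 0.02, 0, 0, -1.24],
  [0, 0.382, -0.626, 0.02, 0, 0, -1.24],
  [0, 0.382, -0.626, 0.02, 0, 0, -1.24],
  [0, 0.382, -0.626, 0.02, 0, 0, -1.24],
  [0, 0.382, -0.626, 0.02, 0, 0, -1.24],
  [0, 0.382, -0.626, 0.02, 0, 0, -1.24],
  [0, 0.382, -0.626, 0.02, 0, 0, -1.24],
  [0, 0.382, -0.626, 0.02, 0, 0, -1.24],
  [0, 0.382, -0.626, -0.04, 0, 0, -1.24],
  [0, 0.382, -0.626, -0.1, 0, 0, -1.24],
  [0, 0.382, -0.626, -0.1, 0, 0, -1.24],
  [0, 0.382, -0.626, -0.1, 0, 0, -1.24],
])

```text
clock: 2.22
tcp_pos: [0.5887, -0.0089, 0.1331]
tool_rot: [-3.141, -0.015, -0.003]
ft_force: [0.7, 0.2, -0.2]
grip_width: 1.002
```

jog_arm([
  [0, 0, 0, -0.04, 0, 0, 0],
  [0, 0, 0, -0.08, 0, 0, 0],
  [0, 0, 0, -0.08, 0, 0, 0],
  [0, 0, 0, -0.08, 0, 0, 0],
  [255, 0, 0, -0.08, 0, 0, 0],
  [255, 0, 0, -0.08, 0, 0, 0],
  [255, 0, 0, -0.08, 0, 0, 0],
  [255, 0, 0, -0.08, 0, 0, 0],
  [255, 0, 0, -0.08, 0, 0, 0],
  [255, 0, 0, -0.08, 0, 0, 0],
  [255, 0, 0, -0.08, 0, 0, 0],
])

```text
clock: 3.6
tcp_pos: [0.5881, -0.0093, 0.0521]
tool_rot: [-3.141, -0.014, -0.001]
ft_force: [-1.5, 0.1, 7.3]
grip_width: 0.336
```

jog_arm([
  [255, 0, 0, 0.02, 0, 0, 0],
  [255, 0, 0, 0.04, 0, 0, 0],
  [255, 0, 0, 0.07, 0, 0, 0],
  [255, -0.02, 0.035, 0.07, 0, 0, 0],
  [255, -0.045, 0.077, 0.07, 0, 0, 0],
  [255, -0.07, 0.12, 0.07, 0, 0, 0],
  [255, -0.095, 0.162, 0.07, 0, 0, 0],
  [255, -0.12, 0.205, 0.07, 0, 0, 0],
  [255, -0.143, 0.244, 0.07, 0, 0, 0],
  [255, -0.143, 0.244, 0.07, 0, 0, 0],
  [255, -0.143, 0.244, 0.04, 0, 0, 0],
  [255, -0.143, 0.244, 0.01, 0, 0, 0],
  [255, -0.143, 0.244, -0.01, 0, 0, 0],
  [255, -0.143, 0.244, -0.02, 0, 0, 0],
  [255, -0.143, 0.244, -0.02, 0, 0, 0],
])

```text
clock: 5.48
tcp_pos: [0.445, 0.234, 0.0315]
tool_rot: [3.141, 0.013, 0.0]
ft_force: [0.1, 0.2, -2.0]
grip_width: 0.34
```

Run:
```python
from h import *
a=snap('top'); b=snap('side')
x=cv2.resize(a['img'][130:320,60:410],(800,434),interpolation=cv2.INTER_CUBIC)
cv2.imwrite('pics/lidmv.png',x[:,:,::-1])
```

```text
(no output)
```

View pics/lidmv.png

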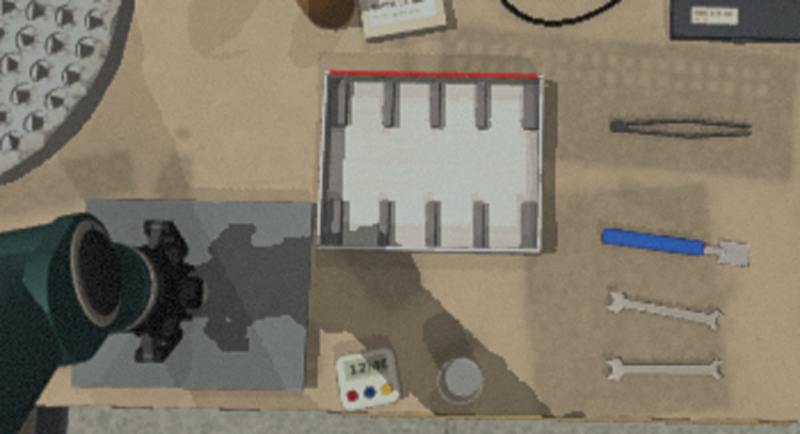

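The lid hangs level over the free bench to the left (lid at about 85–310, 200–390 in the crop), the case is open with its red stripe on the far side, and the tools haven't moved. I'll lower the lid and release it.

jog_arm([
  [255, 0, 0, -0.006, 0, 0, 0],
  [255, 0, 0, -0.01, 0, 0, 0],
  [255, 0, 0, -0.013, 0, 0, 0],
  [255, 0, 0, -0.013, 0, 0, 0],
  [255, 0, 0, -0.013, 0, 0, 0],
  [0, 0, 0, -0.013, 0, 0, 0],
  [0, 0, 0, -0.013, 0, 0, 0],
  [0, 0, 0, -0.013, 0, 0, 0],
  [0, 0, 0, -0.013, 0, 0, 0],
  [0, 0, 0, -0.013, 0, 0, 0],
  [0, 0, 0, -0.013, 0, 0, 0],
])

```text
clock: 6.95
tcp_pos: [0.4446, 0.2346, 0.0183]
tool_rot: [3.141, 0.014, 0.0]
ft_force: [-0.5, -0.7, 0.4]
grip_width: 0.999
```

jog_arm([
  [0, 0, 0, 0.06, 0, 0, 0],
  [0, 0, 0, 0.12, 0, 0, 0],
  [0, 0.025, -0.06, 0.12, 0, 0, 0],
  [0, 0.05, -0.12, 0.12, 0, 0, 0],
  [60, 0.075, -0.18, 0.12, 0, 0, 0],
  [105, 0.075, -0.235, 0.12, 0, 0, 0],
  [105, 0.04, -0.29, 0.12, 0, 0, 0],
  [105, 0.01, -0.345, 0.12, 0, 0, 0],
  [105, -0.02, -0.4, 0.12, 0, 0, 0.012],
  [105, -0.045, -0.45, 0.12, 0, 0, 0.012],
  [105, -0.0663, -0.4913, 0.1, 0, 0, 0.012],
  [105, -0.0663, -0.4913, 0.06, 0, 0, 0.012],
  [105, -0.0663, -0.4913, 0.05, 0, 0, 0.012],
  [105, -0.0663, -0.4913, 0.05, 0, 0, 0.012],
])

```text
clock: 8.7
tcp_pos: [0.3783, -0.2562, 0.0681]
tool_rot: [-3.141, -0.034, 0.002]
ft_force: [0.2, -0.7, 0.5]
grip_width: 0.588
```

Run:
```python
from h import *
a=snap('top'); b=snap('side')
d=a
s=800/350
for c in((323,73),(543,76),(541,252),(317,250)): print(onz(d,60+c[0]/s,130+c[1]/s,.038).round(4))
A=cv2.resize(a['img'][170:310,300:410],None,fx=4,fy=4,interpolation=cv2.INTER_CUBIC)
B=cv2.resize(b['img'][150:290,190:270],None,fx=4,fy=4,interpolation=cv2.INTER_CUBIC)
cv2.imwrite('pics/w2.png',np.hstack([A,B])[:,:,::-1])
o=sensors.observe(); print(o['tcp_pos'],o['tool_rot'],o['grip_width'])
```

```text
[0.6775 0.1074 0.038 ]
[ 0.6798 -0.1243  0.038 ]
[ 0.4944 -0.1259  0.038 ]
[0.4913 0.104  0.038 ]
[ 0.37926752 -0.25655853  0.0691685 ] [3.14088741e+00 3.46922716e-02 2.26017716e-03] 0.5876508743458128
```

View pics/w2.png

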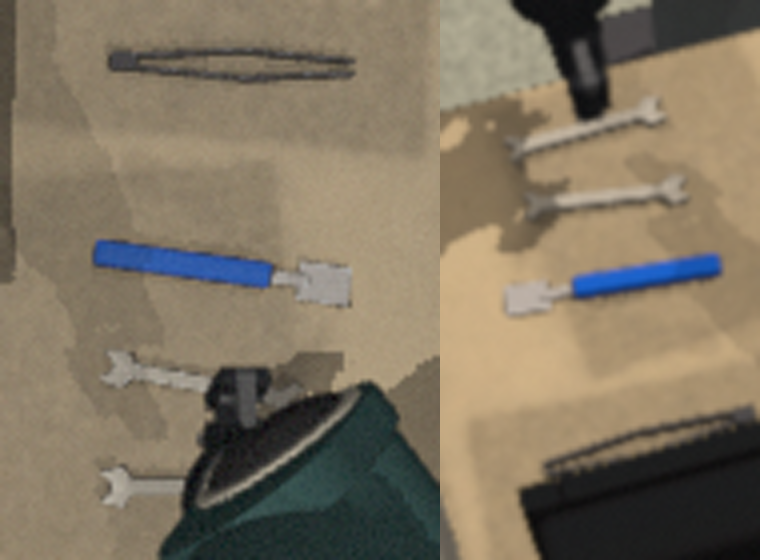

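Nothing has been disturbed and the gripper straddles wrench 2. Grasping it.

jog_arm([
  [105, 0, 0, -0.04, 0, 0, 0],
  [105, 0, 0, -0.065, 0, 0, 0],
  [105, 0, 0, -0.065, 0, 0, 0],
  [105, 0, 0, -0.065, 0, 0, 0],
  [255, 0, 0, -0.065, 0, 0, 0],
  [255, 0, 0, -0.065, 0, 0, 0],
  [255, 0, 0, -0.065, 0, 0, 0],
  [255, 0, 0, -0.065, 0, 0, 0],
  [255, 0, 0, -0.065, 0, 0, 0],
  [255, 0, 0, -0.04, 0, 0, 0],
  [255, 0, 0, 0.03, 0, 0, 0],
  [255, 0, 0, 0.03, 0, 0, 0],
])

```text
clock: 10.3
tcp_pos: [0.3805, -0.2578, 0.1018]
tool_rot: [3.139, 0.033, 0.011]
ft_force: [0.8, -0.6, -0.2]
grip_width: 0.242
```

jog_arm([
  [255, 0.023, 0.036, 0, 0, 0, 0.175],
  [255, 0.046, 0.072, 0, 0, 0, 0.35],
  [255, 0.07, 0.108, 0, 0, 0, 0.525],
  [255, 0.093, 0.144, 0, 0, 0, 0.7],
  [255, 0.116, 0.18, 0, 0, 0, 0.875],
  [255, 0.139, 0.215, 0, 0, 0, 1.05],
  [255, 0.162, 0.25, 0, 0, 0, 1.225],
  [255, 0.185, 0.287, 0, 0, 0, 1.4],
  [255, 0.208, 0.3225, 0, 0, 0, 1.562],
  [255, 0.208, 0.3225, 0, 0, 0, 1.562],
  [255, 0.208, 0.3225, 0, 0, 0, 1.562],
  [255, 0.208, 0.3225, 0, 0, 0, 1.562],
])

```text
clock: 11.8
tcp_pos: [0.5856, 0.0644, 0.0981]
tool_rot: [-2.21, -2.232, 0.002]
ft_force: [1.2, -0.4, -1.2]
grip_width: 0.242
```

Run:
```python
from h import *
a=snap('top'); b=snap('side')
A=cv2.resize(a['img'][140:260,190:310],None,fx=3.2,fy=3.2,interpolation=cv2.INTER_CUBIC)
B=cv2.resize(b['img'][150:270,250:380],None,fx=3.2,fy=3.2,interpolation=cv2.INTER_CUBIC)
cv2.imwrite('pics/w2p.png',np.hstack([A,B])[:,:,::-1])
```

```text
(no output)
```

View pics/w2p.png

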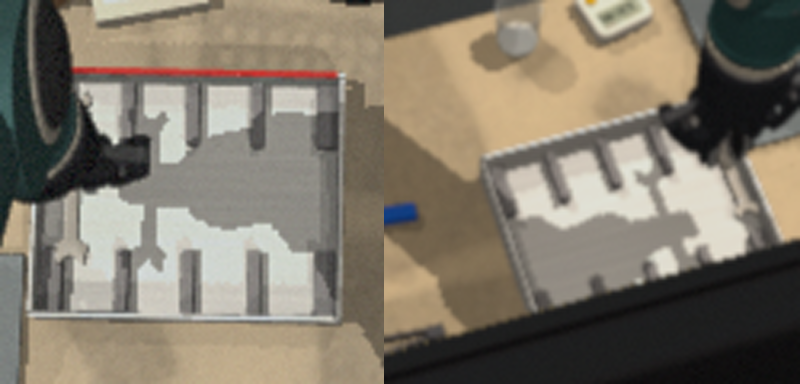

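jog_arm([
  [255, 0, 0, -0.05, 0, 0, 0],
  [255, 0, 0, -0.08, 0, 0, 0],
  [255, 0, 0, -0.09, 0, 0, 0],
  [255, 0, 0, -0.09, 0, 0, 0],
  [155, 0, 0, -0.09, 0, 0, 0],
  [155, 0, 0, -0.09, 0, 0, 0],
  [155, 0, 0, -0.09, 0, 0, 0],
  [155, 0, 0, -0.09, 0, 0, 0],
  [155, 0, 0, -0.05, 0, 0, 0],
  [155, 0, 0, 0.0, 0, 0, 0],
  [155, 0, 0, 0.0, 0, 0, 0],
])

```text
clock: 13.28
tcp_pos: [0.5893, 0.0662, 0.1024]
tool_rot: [2.205, 2.231, 0.01]
ft_force: [0.7, 0.1, -0.5]
grip_width: 0.39
```

jog_arm([
  [155, -0.016, -0.036, 0, 0, 0, -0.175],
  [155, -0.032, -0.072, 0, 0, 0, -0.35],
  [155, -0.048, -0.108, 0, 0, 0, -0.525],
  [155, -0.064, -0.144, 0, 0, 0, -0.7],
  [105, -0.08, -0.18, 0, 0, 0, -0.875],
  [105, -0.097, -0.215, 0, 0, 0, -1.05],
  [105, -0.114, -0.25, 0, 0, 0, -1.225],
  [105, -0.13, -0.287, 0, 0, 0, -1.4],
  [105, -0.147, -0.3215, 0, 0, 0, -1.575],
  [105, -0.147, -0.3215, -0.02, 0, 0, -1.702],
  [105, -0.147, -0.3215, -0.05, 0, 0, -1.702],
  [105, -0.147, -0.3215, -0.05, 0, 0, -1.702],
])

```text
clock: 14.78
tcp_pos: [0.4373, -0.2548, 0.0462]
tool_rot: [-3.135, 0.187, 0.008]
ft_force: [-0.2, 0.2, 0.3]
grip_width: 0.588
```

Run:
```python
from h import *
a=snap('top'); b=snap('side')
A=cv2.resize(a['img'][150:310,190:410],None,fx=2.4,fy=2.4,interpolation=cv2.INTER_CUBIC)
B=cv2.resize(b['img'][170:298,190:280],None,fx=3,fy=3,interpolation=cv2.INTER_CUBIC)
cv2.imwrite('pics/w1.png',np.hstack([A,B])[:,:,::-1]); print(A.shape,B.shape)
o=sensors.observe(); print(o['tcp_pos'],o['tool_rot'],o['grip_width'])
```

```text
(384, 528, 3) (384, 270, 3)
[ 0.43906223 -0.2558287   0.0483091 ] [ 3.13583983e+00 -1.87133767e-01 -1.28300964e-03] 0.5850131285539427
```

View pics/w1.png

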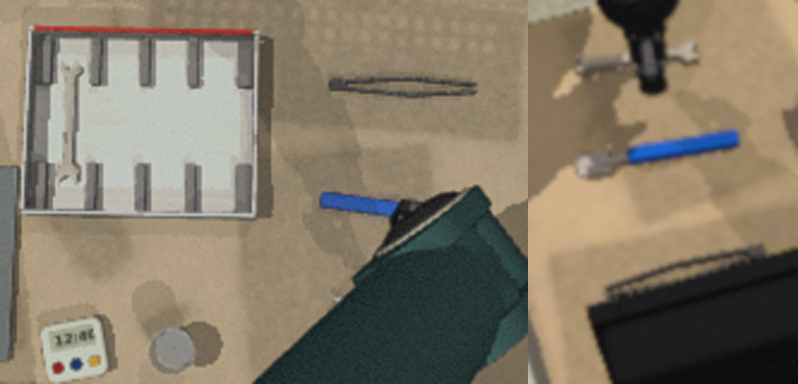

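Wrench 2 lies straight in slot 3, in the middle of its compartment. Wrench 1, the spatula and the forceps are where they were. Grasping wrench 1.

jog_arm([
  [105, 0, 0, -0.03, 0, 0, 0],
  [105, 0, 0, -0.045, 0, 0, 0],
  [105, 0, 0, -0.045, 0, 0, 0],
  [105, 0, 0, -0.045, 0, 0, 0],
  [255, 0, 0, -0.045, 0, 0, 0],
  [255, 0, 0, -0.045, 0, 0, 0],
  [255, 0, 0, -0.045, 0, 0, 0],
  [255, 0, 0, -0.045, 0, 0, 0],
  [255, 0, 0, -0.045, 0, 0, 0],
  [255, 0, 0, -0.02, 0, 0, 0],
  [255, 0, 0, 0.05, 0, 0, 0],
  [255, 0, 0, 0.05, 0, 0, 0],
])

```text
clock: 16.38
tcp_pos: [0.4412, -0.257, 0.1014]
tool_rot: [3.134, -0.187, 0.009]
ft_force: [0.6, 0.4, 0.9]
grip_width: -0.005
```

The gripper closed on nothing. I'll open, back off and look.

jog_arm([
  [105, 0.06, 0.1, 0.05, 0, 0, 0],
  [105, 0.1, 0.2, 0.05, 0, 0, 0],
  [105, 0.14, 0.25, 0.05, 0, 0, 0],
  [105, 0.14, 0.25, 0.05, 0, 0, 0],
  [105, 0.14, 0.25, 0.05, 0, 0, 0],
])

```text
clock: 17.0
tcp_pos: [0.5799, -0.0021, 0.1475]
tool_rot: [-3.136, 0.182, 0.002]
ft_force: [0.4, -0.7, 0.4]
grip_width: 0.587
```

Run:
```python
from h import *
import pickle
a=snap('top'); b=snap('side'); pickle.dump({'top':a,'side':b},open('D1.pkl','wb'))
A=cv2.resize(a['img'][170:310,300:410],None,fx=4,fy=4,interpolation=cv2.INTER_CUBIC)
B=cv2.resize(b['img'][150:290,190:270],None,fx=4,fy=4,interpolation=cv2.INTER_CUBIC)
cv2.imwrite('pics/w1b.png',np.hstack([A,B])[:,:,::-1])
o=sensors.observe(); print(o['tcp_pos'],o['tool_rot'],o['grip_width'])
```

```text
[0.58114739 0.00080453 0.14726248] [-3.13521218e+00  1.72260639e-01  1.12336060e-06] 0.5835146083317488
```

View pics/w1b.png

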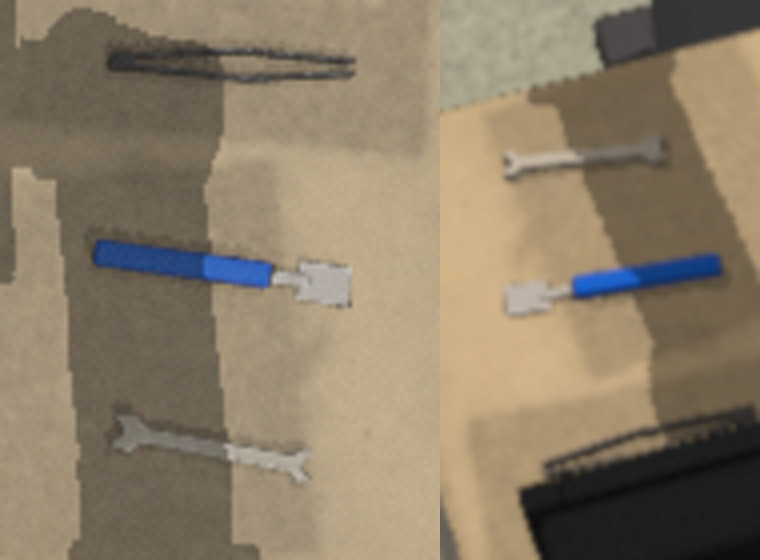

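The top view shows wrench 1 shifted towards the robot, about 17 px lower (ends at 112,435 and 310,467). It had already been knocked before I descended. Measuring it again.

Run:
```python
from h import *
import pickle
D=pickle.load(open('D1.pkl','rb'))
T=lambda p:((p[0]+.5)/4-.5+300,(p[1]+.5)/4-.5+170)
S=lambda p:((p[0]-440+.5)/4-.5+190,(p[1]+.5)/4-.5+150)
for a,b in(((112,435),(665,151)),((310,467),(505,167))):
    print(tri(D['top'],T(a),D['side'],S(b)).round(4),onz(D['top'],*T(a),.008).round(4),onz(D['side'],*S(b),.008).round(4))
```

```text
[ 0.4068 -0.2029 -0.0068] [ 0.4069 -0.2023  0.008 ] [ 0.4156 -0.2036  0.008 ]
[ 0.3906 -0.3214  0.0021] [ 0.3907 -0.3206  0.008 ] [ 0.3944 -0.3209  0.008 ]
```

jog_arm([
  [105, -0.03, -0.05, 0, 0, 0, 0],
  [105, -0.07, -0.1, -0.02, 0, 0, 0],
  [105, -0.105, -0.15, -0.03, 0, 0, 0],
  [105, -0.14, -0.2, -0.05, 0, 0, -0.026],
  [105, -0.1785, -0.2555, -0.07, 0, 0, -0.026],
  [105, -0.1785, -0.2555, -0.1, 0, 0, -0.026],
  [105, -0.1785, -0.2555, -0.1, 0, 0, -0.026],
  [105, -0.1785, -0.2555, -0.1, 0, 0, -0.026],
  [105, -0.1785, -0.2555, -0.1, 0, 0, -0.026],
])

```text
clock: 18.23
tcp_pos: [0.4022, -0.2605, 0.0491]
tool_rot: [3.133, -0.224, 0.003]
ft_force: [0.3, 0.2, -0.2]
grip_width: 0.586
```

jog_arm([
  [105, 0, 0, -0.03, 0, 0, 0],
  [105, 0, 0, -0.046, 0, 0, 0],
  [105, 0, 0, -0.046, 0, 0, 0],
  [105, 0, 0, -0.046, 0, 0, 0],
  [255, 0, 0, -0.046, 0, 0, 0],
  [255, 0, 0, -0.046, 0, 0, 0],
  [255, 0, 0, -0.046, 0, 0, 0],
  [255, 0, 0, -0.046, 0, 0, 0],
  [255, 0, 0, -0.046, 0, 0, 0],
  [255, 0, 0, -0.02, 0, 0, 0],
  [255, 0, 0, 0.05, 0, 0, 0],
  [255, 0, 0, 0.05, 0, 0, 0],
  [255, 0, 0, 0.05, 0, 0, 0],
])

```text
clock: 19.85
tcp_pos: [0.4013, -0.2608, 0.0988]
tool_rot: [-3.133, 0.227, -0.003]
ft_force: [0.5, 0.4, -0.2]
grip_width: 0.248
```

jog_arm([
  [255, 0.018, 0.028, 0, 0, 0, 0.175],
  [255, 0.036, 0.055, 0, 0, 0, 0.35],
  [255, 0.055, 0.083, 0, 0, 0, 0.525],
  [255, 0.074, 0.11, 0, 0, 0, 0.7],
  [255, 0.093, 0.138, 0, 0, 0, 0.875],
  [255, 0.112, 0.166, 0, 0, 0, 1.05],
  [255, 0.13, 0.194, 0, 0, 0, 1.225],
  [255, 0.15, 0.222, 0, 0, 0, 1.4],
  [255, 0.168, 0.25, 0, 0, 0, 1.575],
  [255, 0.186, 0.2765, 0, 0, 0, 1.728],
  [255, 0.186, 0.2765, 0, 0, 0, 1.728],
  [255, 0.186, 0.2765, 0, 0, 0, 1.728],
  [255, 0.186, 0.2765, -0.05, 0, 0, 1.728],
  [255, 0.186, 0.2765, -0.08, 0, 0, 1.728],
  [255, 0.186, 0.2765, -0.091, 0, 0, 1.728],
  [255, 0.186, 0.2765, -0.091, 0, 0, 1.728],
])

```text
clock: 21.85
tcp_pos: [0.5864, 0.014, 0.0077]
tool_rot: [-2.21, -2.232, 0.001]
ft_force: [-0.4, -1.3, 0.0]
grip_width: 0.246
```

jog_arm([
  [155, 0, 0, 0, 0, 0, 0],
  [155, 0, 0, 0, 0, 0, 0],
  [155, 0, 0, 0, 0, 0, 0],
  [155, 0, 0, 0.05, 0, 0, 0],
  [155, 0, 0, 0.1, 0, 0, 0],
  [155, -0.008, -0.028, 0.1, 0, 0, -0.175],
  [155, -0.016, -0.056, 0.1, 0, 0, -0.35],
  [155, -0.024, -0.084, 0.1, 0, 0, -0.525],
  [155, -0.032, -0.112, 0.1, 0, 0, -0.7],
  [155, -0.04, -0.14, 0.1, 0, 0, -0.875],
  [105, -0.048, -0.168, 0.1, 0, 0, -1.05],
  [105, -0.056, -0.196, 0.1, 0, 0, -1.225],
  [105, -0.064, -0.224, 0.1, 0, 0, -1.4],
  [105, -0.072, -0.252, 0.1, 0, 0, -1.575],
  [105, -0.079, -0.2815, 0.09, 0, 0, -1.685],
  [105, -0.079, -0.2815, 0.06, 0, 0, -1.685],
  [105, -0.079, -0.2815, 0.06, 0, 0, -1.685],
  [105, -0.079, -0.2815, 0.06, 0, 0, -1.685],
])

```text
clock: 24.1
tcp_pos: [0.5083, -0.266, 0.0679]
tool_rot: [3.137, -0.159, 0.001]
ft_force: [-0.2, -0.2, 0.6]
grip_width: 0.591
```

Run:
```python
from h import *
import pickle
a=snap('top'); b=snap('side')
A=cv2.resize(a['img'][150:310,190:410],None,fx=2.4,fy=2.4,interpolation=cv2.INTER_CUBIC)
B=cv2.resize(b['img'][170:298,190:280],None,fx=3,fy=3,interpolation=cv2.INTER_CUBIC)
cv2.imwrite('pics/sp.png',np.hstack([A,B])[:,:,::-1])
def blue(im):
    im=im.astype(int); m=(im[:,:,2]>im[:,:,0]+60)&(im[:,:,2]>im[:,:,1]+30); m[:,:195]=m[:,300:]&0 if 0 else m[:,:195]
    return m
D0=pickle.load(open('D0.pkl','rb'))
for n,x in(('s0',D0['side']),('s1',b)):
    m=blue(x['img'])[200:240,195:270]; ys,xs=np.nonzero(m); print(n,xs.min()+195,xs.max()+195,xs.mean()+195,ys.mean()+200,m.sum())
o=sensors.observe(); print(o['tcp_pos'],o['tool_rot'],o['grip_width'])
```

```text
s0 223 259 241.08152173913044 218.36413043478262 184
s1 223 259 241.92168674698794 218.3855421686747 166
[ 0.50868952 -0.26605313  0.06835897] [ 3.13723541e+00 -1.59016770e-01  2.76358028e-03] 0.5899957561175065
```

View pics/sp.png

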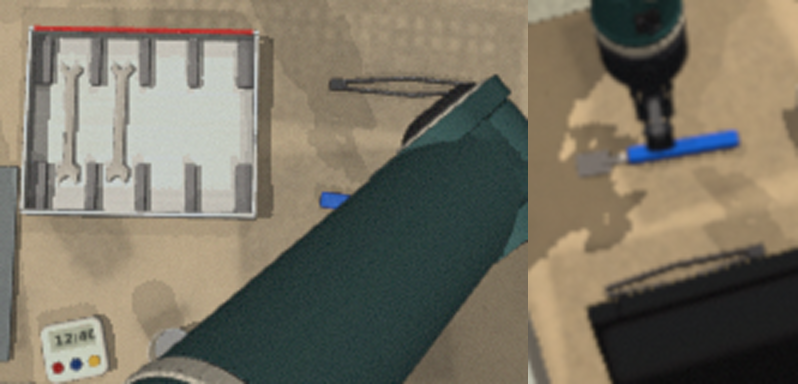

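Both wrenches lie straight in slots 3 and 2. The blue handle is at the same pixels as at the start, so the spatula hasn't moved. Grasping it.

jog_arm([
  [105, 0, 0, -0.04, 0, 0, 0],
  [105, 0, 0, -0.064, 0, 0, 0],
  [105, 0, 0, -0.064, 0, 0, 0],
  [105, 0, 0, -0.064, 0, 0, 0],
  [255, 0, 0, -0.064, 0, 0, 0],
  [255, 0, 0, -0.064, 0, 0, 0],
  [255, 0, 0, -0.064, 0, 0, 0],
  [255, 0, 0, -0.064, 0, 0, 0],
  [255, 0, 0, -0.064, 0, 0, 0],
  [255, 0, 0, -0.04, 0, 0, 0],
  [255, 0, 0, 0.03, 0, 0, 0],
  [255, 0, 0, 0.03, 0, 0, 0],
  [255, 0, 0, 0.03, 0, 0, 0],
])

```text
clock: 25.82
tcp_pos: [0.5082, -0.2659, 0.0979]
tool_rot: [-3.137, 0.16, -0.003]
ft_force: [0.2, -0.3, -1.0]
grip_width: 0.161
```

jog_arm([
  [255, 0.008, 0.023, 0, 0, 0, 0.175],
  [255, 0.016, 0.046, 0, 0, 0, 0.35],
  [255, 0.024, 0.069, 0, 0, 0, 0.525],
  [255, 0.032, 0.092, 0, 0, 0, 0.7],
  [255, 0.04, 0.115, 0, 0, 0, 0.875],
  [255, 0.048, 0.138, 0, 0, 0, 1.05],
  [255, 0.056, 0.162, 0, 0, 0, 1.225],
  [255, 0.064, 0.186, 0, 0, 0, 1.4],
  [255, 0.072, 0.21, 0, 0, 0, 1.575],
  [255, 0.08, 0.2315, 0, 0, 0, 1.685],
  [255, 0.08, 0.2315, 0, 0, 0, 1.685],
  [255, 0.08, 0.2315, 0, 0, 0, 1.685],
  [255, 0.08, 0.2315, -0.05, 0, 0, 1.685],
  [255, 0.08, 0.2315, -0.08, 0, 0, 1.685],
  [255, 0.08, 0.2315, -0.089, 0, 0, 1.685],
  [255, 0.08, 0.2315, -0.089, 0, 0, 1.685],
])

```text
clock: 27.82
tcp_pos: [0.5874, -0.0363, 0.0089]
tool_rot: [2.211, 2.232, -0.001]
ft_force: [0.3, 0.1, -0.5]
grip_width: 0.164
```

jog_arm([
  [165, 0, 0, 0, 0, 0, 0],
  [165, 0, 0, 0, 0, 0, 0],
  [165, 0, 0, 0, 0, 0, 0],
  [165, 0, 0, 0.05, 0, 0, 0],
  [165, 0, 0, 0.1, 0, 0, 0],
  [165, 0.004, -0.024, 0.1, 0, 0, -0.175],
  [165, 0.008, -0.048, 0.1, 0, 0, -0.35],
  [165, 0.013, -0.072, 0.1, 0, 0, -0.525],
  [165, 0.018, -0.096, 0.1, 0, 0, -0.7],
  [165, 0.023, -0.12, 0.1, 0, 0, -0.875],
  [105, 0.028, -0.144, 0.1, 0, 0, -1.05],
  [105, 0.033, -0.168, 0.1, 0, 0, -1.225],
  [105, 0.038, -0.192, 0.1, 0, 0, -1.4],
  [105, 0.043, -0.216, 0.1, 0, 0, -1.575],
  [105, 0.0473, -0.2395, 0.09, 0, 0, -1.585],
  [105, 0.0473, -0.2395, 0.06, 0, 0, -1.585],
  [105, 0.0473, -0.2395, 0.06, 0, 0, -1.585],
  [105, 0.0473, -0.2395, 0.06, 0, 0, -1.585],
])

```text
clock: 30.08
tcp_pos: [0.6356, -0.274, 0.069]
tool_rot: [3.141, -0.002, 0.001]
ft_force: [-1.1, 0.4, 0.3]
grip_width: 0.587
```

Run:
```python
from h import *
a=snap('top'); b=snap('side')
A=cv2.resize(a['img'][150:278,190:400],None,fx=2.4,fy=2.4,interpolation=cv2.INTER_CUBIC)
B=cv2.resize(b['img'][190:290,190:270],None,fx=3.07,fy=3.07,interpolation=cv2.INTER_CUBIC)
cv2.imwrite('pics/fc.png',np.hstack([A,B[:A.shape[0]]])[:,:,::-1])
o=sensors.observe(); print(o['tcp_pos'],o['tool_rot'],o['grip_width'])
```

```text
[ 0.63597574 -0.27407587  0.06962797] [ 3.14107355e+00 -2.31156862e-03  2.97211844e-03] 0.5919275118306043
```

View pics/fc.png

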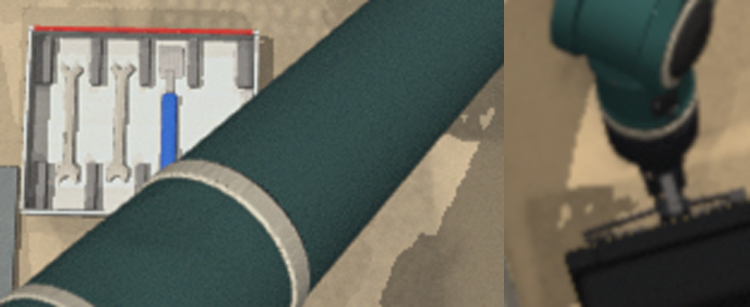

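The spatula is in slot 1 with its blade at the red end. The forceps tips are where they were in the side view (about 217,268). Grasping them.

jog_arm([
  [105, 0, 0, -0.04, 0, 0, 0],
  [105, 0, 0, -0.065, 0, 0, 0],
  [105, 0, 0, -0.065, 0, 0, 0],
  [105, 0, 0, -0.065, 0, 0, 0],
  [255, 0, 0, -0.065, 0, 0, 0],
  [255, 0, 0, -0.065, 0, 0, 0],
  [255, 0, 0, -0.065, 0, 0, 0],
  [255, 0, 0, -0.065, 0, 0, 0],
  [255, 0, 0, -0.065, 0, 0, 0],
  [255, 0, 0, -0.04, 0, 0, 0],
  [255, 0, 0, 0.03, 0, 0, 0],
  [255, 0, 0, 0.03, 0, 0, 0],
  [255, 0, 0, 0.03, 0, 0, 0],
])

```text
clock: 31.8
tcp_pos: [0.6358, -0.2742, 0.1002]
tool_rot: [3.141, -0.003, 0.004]
ft_force: [0.9, 0.6, -0.6]
grip_width: 0.2
```

jog_arm([
  [255, -0.005, 0.02, 0, 0, 0, 0.175],
  [255, -0.01, 0.04, 0, 0, 0, 0.35],
  [255, -0.015, 0.06, 0, 0, 0, 0.525],
  [255, -0.02, 0.08, 0, 0, 0, 0.7],
  [255, -0.025, 0.1, 0, 0, 0, 0.875],
  [255, -0.03, 0.12, 0, 0, 0, 1.05],
  [255, -0.036, 0.145, 0, 0, 0, 1.225],
  [255, -0.042, 0.17, 0, 0, 0, 1.4],
  [255, -0.047, 0.19, 0, 0, 0, 1.585],
  [255, -0.047, 0.19, 0, 0, 0, 1.585],
  [255, -0.047, 0.19, 0, 0, 0, 1.585],
  [255, -0.047, 0.19, -0.05, 0, 0, 1.585],
  [255, -0.047, 0.19, -0.08, 0, 0, 1.585],
  [255, -0.047, 0.19, -0.091, 0, 0, 1.585],
  [255, -0.047, 0.19, -0.091, 0, 0, 1.585],
])

```text
clock: 33.67
tcp_pos: [0.5883, -0.0856, 0.008]
tool_rot: [2.211, 2.231, -0.001]
ft_force: [-0.6, 0.7, 0.7]
grip_width: 0.204
```

jog_arm([
  [160, 0, 0, 0, 0, 0, 0],
  [160, 0, 0, 0, 0, 0, 0],
  [160, 0, 0, 0, 0, 0, 0],
  [160, 0, 0, 0.05, 0, 0, 0],
  [160, 0, 0, 0.1, 0, 0, 0],
  [160, 0, 0, 0.13, 0, 0, 0],
  [60, -0.015, 0.035, 0.13, 0, 0, -0.175],
  [0, -0.03, 0.07, 0.13, 0, 0, -0.35],
  [0, -0.047, 0.105, 0.13, 0, 0, -0.525],
  [0, -0.064, 0.14, 0.13, 0, 0, -0.7],
  [0, -0.08, 0.175, 0.13, 0, 0, -0.875],
  [0, -0.096, 0.21, 0.13, 0, 0, -1.05],
  [0, -0.112, 0.25, 0.13, 0, 0, -1.225],
  [0, -0.128, 0.285, 0.13, 0, 0, -1.4],
  [0, -0.1438, 0.319, 0.13, 0, 0, -1.574],
  [0, -0.1438, 0.319, 0.13, 0, 0, -1.574],
  [0, -0.1438, 0.319, 0.13, 0, 0, -1.574],
])

```text
clock: 35.8
tcp_pos: [0.4446, 0.2343, 0.1374]
tool_rot: [3.141, 0.016, 0.001]
ft_force: [-0.4, 0.1, 0.0]
grip_width: 0.995
```

Run:
```python
from h import *
import pickle
a=snap('top'); pickle.dump(a,open('D2.pkl','wb'))
crop(a,80,140,240,170,'case1',3.3)
o=sensors.observe(); print(o['tcp_pos'],o['tool_rot'],o['grip_width'])
```

```text
[0.4448401  0.23379059 0.13741226] [3.14122222e+00 1.33589557e-02 6.69329113e-04] 1.0029752465774122
```

View pics/case1.png

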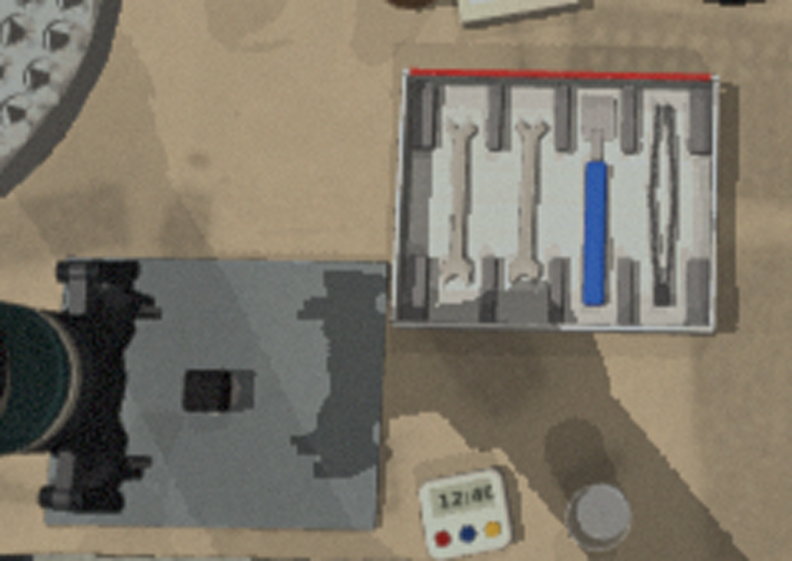

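All four tools lie lengthwise in their own compartments (wrenches at 460 and 527, spatula at 597, forceps at 662), with blade and tips at the red end. The lid's knob is under the gripper. Now regripping the lid.

jog_arm([
  [0, 0, 0, -0.05, 0, 0, 0],
  [0, 0, 0, -0.1, 0, 0, 0],
  [0, 0, 0, -0.118, 0, 0, 0],
  [0, 0, 0, -0.118, 0, 0, 0],
  [0, 0, 0, -0.118, 0, 0, 0],
  [255, 0, 0, -0.118, 0, 0, 0],
  [255, 0, 0, -0.118, 0, 0, 0],
  [255, 0, 0, -0.118, 0, 0, 0],
  [255, 0, 0, -0.118, 0, 0, 0],
  [255, 0, 0, -0.118, 0, 0, 0],
  [255, 0, 0, -0.118, 0, 0, 0],
  [255, 0, 0, -0.118, 0, 0, 0],
  [255, 0, 0, -0.118, 0, 0, 0],
])

```text
clock: 37.48
tcp_pos: [0.4447, 0.2352, 0.02]
tool_rot: [-3.141, -0.014, -0.001]
ft_force: [-1.2, 0.7, 6.5]
grip_width: 0.338
```

jog_arm([
  [255, 0, 0, 0.02, 0, 0, 0],
  [255, 0, 0, 0.05, 0, 0, 0],
  [255, 0, 0, 0.09, 0, 0, 0],
  [255, 0, 0, 0.1, 0, 0, 0],
  [255, 0.02, -0.035, 0.1, 0, 0, 0],
  [255, 0.045, -0.077, 0.1, 0, 0, 0],
  [255, 0.07, -0.12, 0.1, 0, 0, 0],
  [255, 0.095, -0.162, 0.1, 0, 0, 0],
  [255, 0.12, -0.205, 0.1, 0, 0, 0],
  [255, 0.1435, -0.244, 0.1, 0, 0, 0],
  [255, 0.1435, -0.244, 0.08, 0, 0, 0],
  [255, 0.1435, -0.244, 0.06, 0, 0, 0],
  [255, 0.1435, -0.244, 0.05, 0, 0, 0],
  [255, 0.1435, -0.244, 0.05, 0, 0, 0],
  [255, 0.1435, -0.244, 0.05, 0, 0, 0],
])

```text
clock: 39.35
tcp_pos: [0.5881, -0.0086, 0.0697]
tool_rot: [-3.141, -0.016, -0.001]
ft_force: [0.0, -0.2, -2.5]
grip_width: 0.337
```

Run:
```python
from h import *
import pickle
b=snap('side'); a=snap('top'); s=3.3
d=pickle.load(open('D2.pkl','rb'))
C=np.array([onz(d,(p[0]+.5)/s-.5+80,(p[1]+.5)/s-.5+140,.038) for p in((405,71),(718,78),(715,330),(392,325))]); print(C.round(4),C.mean(0).round(4))
o=sensors.observe(); print(o['tcp_pos'],o['tool_rot'])
A=cv2.resize(a['img'][140:260,185:315],None,fx=3,fy=3,interpolation=cv2.INTER_CUBIC)
B=cv2.resize(b['img'][160:280,260:390],None,fx=3,fy=3,interpolation=cv2.INTER_CUBIC)
cv2.imwrite('pics/lidb.png',np.hstack([A,B])[:,:,::-1])
```

```text
[[ 0.6794  0.105   0.038 ]
 [ 0.6797 -0.1235  0.038 ]
 [ 0.4958 -0.125   0.038 ]
 [ 0.4941  0.1047  0.038 ]] [ 0.5873 -0.0097  0.038 ]
[ 0.58834517 -0.0087816   0.07004484] [-3.14132344e+00 -1.49231193e-02 -2.28351616e-03]
```

View pics/lidb.png

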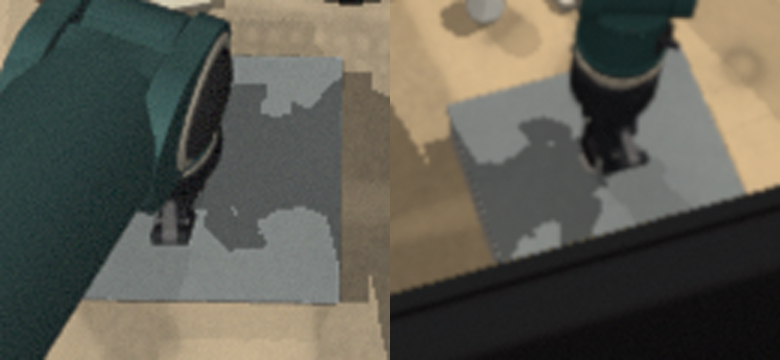

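The lid is level and square over the case (TCP at 0.588, -0.009, its original place). Lowering it.

jog_arm([
  [255, 0, 0, -0.005, 0, 0, 0],
  [255, 0, 0, -0.01, 0, 0, 0],
  [255, 0, 0, -0.014, 0, 0, 0],
  [255, 0, 0, -0.017, 0, 0, 0],
  [255, 0, 0, -0.018, 0, 0, 0],
  [255, 0, 0, -0.018, 0, 0, 0],
])

```text
clock: 40.2
tcp_pos: [0.5876, -0.0092, 0.053]
tool_rot: [-3.14, -0.014, 0.001]
ft_force: [-7.4, 0.4, 14.8]
grip_width: 0.336
```

jog_arm([
  [0, 0, 0, -0.017, 0, 0, 0],
  [0, 0, 0, -0.017, 0, 0, 0],
  [0, 0, 0, -0.017, 0, 0, 0],
  [0, 0, 0, -0.017, 0, 0, 0],
  [0, 0, 0, 0.04, 0, 0, 0],
  [0, 0, 0, 0.1, 0, 0, 0],
  [0, -0.04, 0.06, 0.14, 0, 0, 0],
  [0, -0.08, 0.12, 0.16, 0, 0, 0],
  [0, -0.12, 0.18, 0.16, 0, 0, 0],
  [0, -0.14, 0.24, 0.16, 0, 0, 0],
  [0, -0.15, 0.3, 0.16, 0, 0, 0],
  [0, -0.15, 0.3, 0.16, 0, 0, 0],
  [0, -0.15, 0.3, 0.16, 0, 0, 0],
])

```text
clock: 41.82
tcp_pos: [0.4361, 0.2942, 0.2107]
tool_rot: [3.141, 0.024, -0.001]
ft_force: [1.4, -1.0, 0.2]
grip_width: 0.999
```

Run:
```python
from h import *
import pickle
a=snap('top'); b=snap('side'); D0=pickle.load(open('D0.pkl','rb'))
pickle.dump({'top':a,'side':b},open('D3.pkl','wb'))
A=cv2.resize(a['img'][140:310,185:315],None,fx=3,fy=3,interpolation=cv2.INTER_CUBIC)
B=cv2.resize(D0['top']['img'][140:310,185:315],None,fx=3,fy=3,interpolation=cv2.INTER_CUBIC)
cv2.imwrite('pics/end.png',np.hstack([A,B])[:,:,::-1])
# knob and lid-edge comparison against the start picture
for n,(y0,y1,x0,x1) in(('top',(185,212,235,260)),('side',(200,225,318,342))):
    for t,d in(('start',D0[n]),('now',a if n=='top' else b)):
        m=d['img'][y0:y1,x0:x1].max(2)<45; ys,xs=np.nonzero(m); print(n,t,xs.mean()+x0,ys.mean()+y0,m.sum())
o=sensors.observe(); print(o['tcp_pos'],o['clock'])
```

```text
top start 247.03680981595093 197.94478527607362 163
top now 247.30519480519482 197.8181818181818 154
side start 328.6868686868687 211.5151515151515 99
side now 328.64646464646466 211.74747474747474 99
[0.43764799 0.29036449 0.21082497] 41.925
```

View pics/end.png

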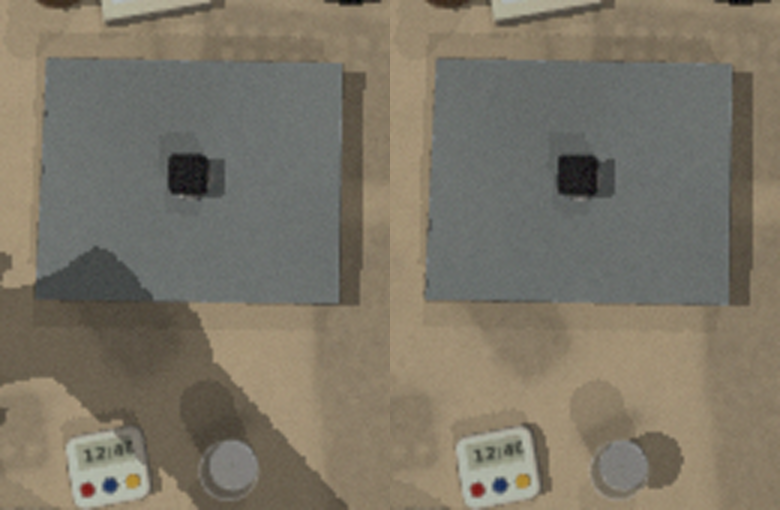

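The lid looks the same as in the start picture: the knob is within 0.3 px in both views, which is under 1 mm. The timer and beaker haven't moved, and the arm is clear. Handing in.

```bash
python3 -c "
from h import *
print(order.job_done())"
```

```text
the job is handed in; nothing more can be done
None
```

The job is handed in after about 42 s on the robot's clock. All four tools are in the case and the lid is back on; no verdict was reported.

- **Tools:** the brush was absent. The wrenches lie in slots 3 and 2, the spatula in slot 1 and the forceps in slot 0. The last picture before the lid went on showed each one lengthwise and alone, with blade and tips at the red end. I judged them flat from that top view and the release heights, without measuring each height.
- **Missed grasp:** the first try at the second wrench closed on nothing. It had been knocked about 4 cm aside, and I overlooked that in the check picture. I measured it again and the second grasp held.
- **Lid:** the knob is within 0.3 px of its starting position in both views (under 1 mm), so it sits centred and fully down. When seating, the wrist force reached about 15 N vertically and 7 N sideways.
- **Disagreement between cameras:** the two views differed by up to about 6–9 mm in x at some points, mostly at one end of wrench 1. I used compromise values and they worked.
- **Bystanders:** timer and beaker look unmoved in the final picture. The bottle is mostly outside that crop, but the arm never went near it.

I viewed 13 pictures.

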